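# Close an ink pot in the guarded bench press

### The job

The lid of the squat ink pot in the small bench press must be pressed shut. Push the shuttle's upright end plate from its outer side with the fingertips until the pot is fully home under the ram; then reach down through the window in the guard and press the lever's pad fully down, and finish while still holding it down. Do not touch the guard or the pot, do not pinch the end plate or press the lever before the pot is home, keep the pot in its nest, and leave the other jars and things where they are.

Things in the scene. Friction and masses are not known exactly. Their poses are not given: they have to be found in the camera images.
- press: Grey bench press, fixed to the table. Origin on the table, in the middle of the main base. Its x axis points from the guard window (front) to the lever pivot (rear), its y axis is the direction in which the shuttle is pushed in, z is up. Main base 250 x 125 x 12 mm (x, y, z); from its -y side a track 90 mm wide (centred at x = +10 mm) runs out to y = -270 mm, 12 mm high with rails up to 19 mm.
- guard: Dark steel guard, fixed to the press, origin and axes coincide with those of the press: a level plate 4 mm thick, x = -115 to +55 mm, y = -54 to +54 mm, its top 135 mm above the table (screw heads at its corners 3 mm higher), on four posts with thin bars between them. The plate has one rectangular window. Must not be touched.
- window (a point): Centre of the guard's window, at the level of the plate's top (135 mm above the table), 60 mm in front of the press origin (x = -60 mm). The window is 70 mm long (press x) and 64 mm wide (press y); axes as the press.
- pad_top (a point): Middle of the top of the lever's light metal pad, 36 mm (x) by 32 mm (y), straight below the middle of the window. Unpressed it lies 6 mm below the top of the guard plate; fully down it lies 28 mm lower, 34 mm below the plate's top. It moves in an arc of 150 mm radius about the pivot at the rear.
- lever (a joint): Angle of the lever, rad: 0 up (a spring returns it), 0.187 fully down at its stop. Pressing the pad takes about 1 N at first and about 5 N when fully down with the pot under the ram; from there on it is a hard stop.
- ram: Sprung ram with a round rubber foot 24 mm wide, under the lever; origin on the lever 84 mm in front of the pivot. With the pot home it meets the pot's lid half-way down and then presses on it with up to about 5 N.
- shuttle (a joint): How far the shuttle is pushed in along the press's +y, m: 0 at the outer end (start), 0.090 home against the end stop. It slides with about 2 N of friction and stays where it is left.
- push_face (a point): Middle of the outer face of the shuttle's upright end plate (the face that looks to the press's -y), 40 mm above the table. The plate is 70 mm wide (press x), backed in black (together 10 mm thick), and reaches from 20 to 60 mm above the table. Push it here along the press's +y; touching its black inner backing or the two ribs there counts as pinching it. The pot's centre lies 140 mm from this face.
- pot: Squat glass ink pot with a yellowish lid, 52 mm wide, 40 mm high, loose in a black ring nest on the shuttle; origin in the middle of its underside, which starts 20 mm above the table. It rides with the shuttle and ends at press x = +10 mm, y = 0.
- ink_jar: Bystander: glass jar with black lid, 47 mm wide, 44 mm high, beside the track; origin in the middle of its underside.
- small_jar_1: Bystander: small jar with yellow lid, 36 mm wide, 48 mm high, beside the track; origin in the middle of its underside.
- small_jar_2: Bystander: small jar with yellow lid, 36 mm wide, 50 mm high, beside the track; origin in the middle of its underside.
- eraser: Bystander: eraser 18 x 38 x 11 mm, in front of the track; origin in the middle of its underside.
- pigment_jar: Bystander: glass jar with black lid, 59 mm wide, 95 mm high, on the far (press +y) side of the press; origin in the middle of its underside.
- paint_tube: Bystander: crushed paint tube 33 x 101 x 16 mm, on the far (press +y) side of the press; origin in the middle of its underside.
Mind the look-alikes: they are no part of the job. What is shaped like the pot but blue or orange is not meant.

How it is judged (in metres and radians):
On the way:
1. the shuttle is home, the lever not yet pressed (value of joint shuttle above 0.085 m and value of joint lever below 0.04 rad), for 0.2 s.
At the end, for the whole second after the job is handed in: the shuttle is home (within 5 mm of its stop), the fingers hold the lever's pad down (lever at 0.16 rad or more) and the ram presses on the pot with more than 2 N; the pot sits upright and at rest in its nest (value of joint shuttle above 0.085 m and value of joint lever above 0.16 rad and contact force between ram and pot above 2 N and contact force between the fingers and lever above 0.5 N and angle between pot's own z axis and vertical below 0.2 rad and y of pot in the frame of press between -0.011 and 0.006 m and height (world z) of pot below 0.028 m and linear speed of pot below 0.02 m/s); the arm keeps its last pose, push and grip.
It fails at once if the robot touches the guard (contact force between any of the fingers, the arm and guard above 0.3 N).
It fails at once if the robot touches the pot, or the pot is lifted out of its nest or tipped (contact force between any of the fingers, the arm and pot above 0.3 N or height (world z) of pot above 0.03 m or angle between pot's own z axis and vertical above 0.35 rad).
It fails at once if the end plate is pinched or touched from its inner side (contact force between the fingers and shuttle_c12 above 0.5 N or contact force between the fingers and shuttle_c13 above 0.5 N or contact force between the fingers and shuttle_c14 above 0.5 N).
It fails at once if the lever is pressed before the pot is home (value of joint lever above 0.06 rad and value of joint shuttle below 0.08 m).
It fails at once if a bystander is moved by more than 15 mm (distance of any of ink_jar, small_jar_1, small_jar_2, eraser, pigment_jar, paint_tube from where it was at the start of the episode above 0.015 m).
It also fails if it takes over 40 s, if anything falls off the work surface, if the arm or the gripper's body presses on something with over 40 N, if the wrist force passes 120 N, or if a joint passes its speed limit or range.

### The arm

A 6-joint arm with a two-finger parallel gripper is mounted at the origin on the work surface; the furniture and walls round the work are solid. World frame = base frame: x ahead of the robot, y to its left, z up, the work surface at z = 0. Lengths are in mm, angles in degrees, forces in N, time in s.
With the tool pointing down it reaches from about 350 to 850 mm from the base axis. Payload 8.1 kg.
Tool frame: the origin (TCP) lies midway between the tips of the shut fingers; the grasp point (between the pads) lies 19 mm behind it; z points along the fingers, y is the line along which they close (so a half turn about z gives the same grasp; the last joint's range is limited). The gripper opens to 85 mm and grips with 20 to 120 N. Pads are 22 mm wide; open, the fingers measure 114 mm over their backs; the gripper's body (76 mm by 85 mm) begins 54 mm behind the grasp point. The pads swing forward as they close: fully open they stand 13 mm farther back than shut.
Start: joints at [59.336, 7.471, 85.268, -0, 87.261, -4.893], TCP at [260.851, 540.335, 231.292] pointing down, gripper open.
Joint ranges: [-169.43, 169.43], [-51.17, 129.36], [1.28, 143.12], [-76.62, 256.62], [0, 156.53], [-152.29, 152.29]. Speed limits (degrees/s): [136.94, 136.94, 159.86, 180, 180, 180].

### API

Orientations are given as [roll, pitch, yaw] about the fixed x, y, z axes, in that order (R = Rz(yaw) Ry(pitch) Rx(roll)).
In Python, from bench import sense, snapshot, camera_params, hand_in, masks_of, pinpoint gives the robot as it stands.
- The arm moves only by the tool step_arm, never from a script. Its argument "targets" is a list of rows, each an object with "angular": the turn, a rotation vector about the tool's x, y, z scaled (see below), a list of three; "dp": the shift along the tool's x, y, z scaled (see below), a list of three; "fingers": the closure, from 0 (fully open) to 1 (shut). A call has exactly 8 rows; each row is the pose to reach, as a shift and turn from the pose commanded when the call began, along the tool's axes at that moment, turning the shorter way round; what a row does not reach only later rows make up. The controller multiplies each number of a shift by 0.2 m and each number of a turn by 180 degrees. A row lasts 1/8 s, in which the tool goes at most 62.5 mm and 10.7 degrees, less where a joint would pass 70% of its speed; a pose out of reach is approached as far as the arm can. A call with a number of a shift or a turn outside -1 to 1 is refused whole. A call with a gripper value outside its range is refused whole. The fingers move at their own pace and stop on an object; "newtons" is the grip in N (left out, the last holds). Time passes only in rows, so rows that repeat a pose let the fingers close, or fill a call up. It gives the time, the measured TCP pose, the force, the opening and the grip force at its end, in the units of the state.
- sense(): the state, without advancing time (a new reading comes with each control period).
- snapshot(name): name is "side" or "top" or "wrist"; returns the picture (400x640x3 uint8, blue, green, red); there is no depth.
- camera_params(name): a dict with "vfov" (degrees; the focal length in pixels is half the picture's height over the tangent of half this angle, whatever the lens; pixels are square), "cx", "cy" (the principal point, pixels), "D" ([k1, k2, p1, p2, k3] as OpenCV has them; the pictures are not rectified), "R" (3x3) and "t" (3): a world point X has camera coordinates R X + t. Camera axes: x right, y down, z forward; pixel columns grow to the right and rows downward; lengths in mm; the calibration is good to about 2 mm. A picture is of the moment at which its call begins: read the wrist's pose just before it. camera_params takes no time and is no camera call; for the wrist camera it gives the pose at the moment of the call.
- hand_in(): hands the job in; it is judged then, once.
Trained networks look in the newest picture that a camera, given by its name, has taken for a name from the list of things; names that differ only in an ending like _2 or _b are one class to them, and where a whole thing is asked for, a point or a joint stands for the part that bears it (a point fixed in the world has none). Each returns a list of dicts, best first, with "conf" (0 to 1); they miss things now and then, are a little off and sometimes report something else, mostly with a low value. They report only what shows in the picture. A call takes as long as a camera call. They do not tell look-alikes from the thing itself.
- masks_of(camera, label): "pixels" (400x640 bool, what is visible of it) and "at" ([column, row] in pixels, amid what is visible of it).
- pinpoint(camera, label): "at" ([column, row] in pixels: a listed point, or the origin of a listed thing).
The state is a dict: "time": time; "joint_pos": joint angles; "qd": joint speeds; "joint_efforts": joint torques, N m; "tool_pos": TCP position; "tcp_rot": TCP orientation; "ft_force": force on the tool from outside, world axes, zero at the start; "wrist_torque": the same for the moment, N m; "finger_gap": finger opening in mm; "grip_force": force on a finger pad.
Only numpy, scipy, OpenCV 4.12 (cv2) and the standard library are available. Lean on these libraries where they do the work, as an engineer would, in place of code of your own. Each camera call takes 0.05 s, during which the arm holds its last target. There are 200 camera calls.

## Working session

There is one attempt and no reset: what is moved stays moved. The work goes in short steps, Python scripts to look and compute and a tool call to move; the robot and the scene stay as the last step left them, time stands still between calls to the robot, and variables do not carry over. Pictures are saved under pics/ and viewed, at most 10 in all, crops included, and the job is handed in when it is done.

Besides the shell and the picture viewer there is one more tool, called after "Request:" as name(argument=value, ...), one argument or row to a line, values as JSON. step_arm: Moves the arm, as the interface text tells. Its arguments: {"type":"object","properties":{"targets":{"type":"array","items":{"type":"object","properties":{"angular":{"type":"array","items":{"type":"number","minimum":-1,"maximum":1}},"dp":{"type":"array","items":{"type":"number","minimum":-1,"maximum":1}},"fingers":{"type":"number"}}}},"newtons":{"type":"number"}},"required":["targets"]}

```bash
mkdir -p pics
cat > h.py <<'E'
import numpy as np, cv2
from bench import *
from scipy.spatial.transform import Rotation as Ro
def K(c):
    f=200/np.tan(np.radians(c['vfov'])/2); return np.array([[f,0,c['cx']],[0,f,c['cy']],[0,0,1.]])
def ray(c,px):
    p=cv2.undistortPoints(np.array([[px]],float),K(c),np.array(c['D'],float))[0,0]
    R=np.array(c['R']);t=np.array(c['t']); return -R.T@t, R.T@np.array([p[0],p[1],1])
def onz(c,px,z):
    o,d=ray(c,px); return o+d*(z-o[2])/d[2]
def proj(c,X):
    r=cv2.Rodrigues(np.array(c['R'],float))[0]
    return cv2.projectPoints(np.array(X,float).reshape(-1,1,3),r,np.array(c['t'],float),K(c),np.array(c['D'],float))[0][:,0]
E
python3 - <<'E'
from h import *
s=sense();print(s['time'],s['tool_pos'],s['tcp_rot'],s['finger_gap'])
for n in ('top','side'):
    im=snapshot(n);cv2.imwrite(f'pics/{n}0.png',im);c=camera_params(n)
    print(n,np.round(ray(c,(320,200))[0]),np.round(ray(c,(320,200))[1],2))
    for l,z in (('push_face',40),('pad_top',129),('window',135),('pot',20),('press',0)):
        for d in pinpoint(n,l)[:2]: print(l,d['conf'],np.round(d['at'],1),np.round(onz(c,d['at'],z),1))
E
```

```text
0.0 [260.54123609 539.85716401 230.22688856] [-1.79893246e+02 -9.19144738e-03  1.54232422e+02] 85.29734082990403
top [364.  55. 950.] [ 0.21 -0.03 -0.98]
push_face 0.58 [363.7 189.8] [581.8 -82.6  40. ]
pad_top 0.71 [279.8 231.8] [472.9 127.7 129. ]
window 0.63 [276.2 228.3] [480.4 135.  135. ]
pot 0.89 [315.5 204.3] [554.3  42.5  20. ]
pot 0.7 [368.  256.3] [414.  -82.6  20. ]
press 0.84 [283.6 211.6] [543.1 127.4   0. ]
side [ 191. -619.  698.] [ 0.37  0.71 -0.61]
push_face 0.91 [367.8 259.3] [583.3 -80.2  40. ]
pad_top 0.28 [301.7 182.4] [528.3 118.  129. ]
window 0.58 [280.6 184.1] [480.8 125.6 135. ]
pot 0.98 [328.1 227.8] [568.4  65.5  20. ]
pot 0.86 [255.2 285.8] [354.3 -23.7  20. ]
press 0.96 [297.8 219.9] [527.6 145.6   0. ]
```

View pics/top0.png

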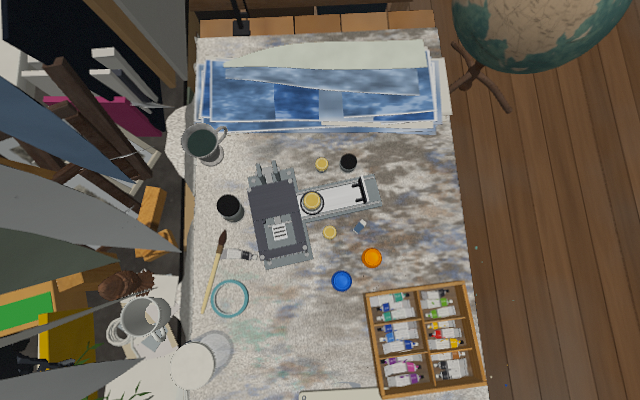

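View pics/side0.png

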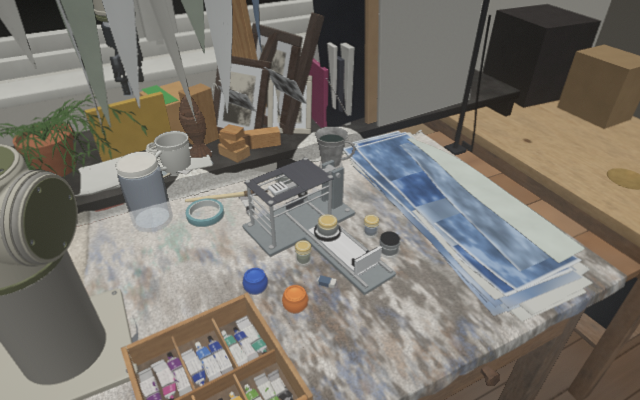

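Top view: press around (280,215), the track runs right to the end plate (~(370,190)), yellow-lid pot at (312,201); blue and orange decoys at (341,281) and (371,258). In the side view the end plate is at (368,260). Next I fit the press pose and overlay it.

```bash
cat > fit.py <<'E'
from h import *
from scipy.optimize import least_squares
P={'push_face':(10,-230,40),'pad_top':(-60,0,129),'window':(-60,0,135),'pot':(10,-90,20),'press':(0,0,0)}
def W(p,X):
    X=np.atleast_2d(np.array(X,float)); return Ro.from_euler('z',p[2]).apply(X)+[p[0],p[1],0]
E
python3 - <<'E'
from fit import *
obs=[]
C={n:camera_params(n) for n in('top','side')}
for n in C:
    snapshot(n)
    for l in P:
        d=pinpoint(n,l)
        if d and d[0]['conf']>.5: obs.append((n,l,d[0]['at']))
f=lambda p:np.concatenate([proj(C[n],W(p,P[l]))[0]-a for n,l,a in obs])
r=least_squares(f,[540,130,-.2],loss='soft_l1',x_scale=[10,10,.1])
print(r.x,np.degrees(r.x[2]));p=r.x
for o,e in zip(obs,f(p).reshape(-1,2)):print(o[0],o[1],e.round(1))
np.save('p.npy',p)
G=[(-115,-54,135),(55,-54,135),(55,54,135),(-115,54,135)]
Wi=[(-95,-32,135),(-25,-32,135),(-25,32,135),(-95,32,135)]
B=[(-125,-62.5,12),(125,-62.5,12),(125,62.5,12),(-125,62.5,12)]
T=[(-35,-270,12),(55,-270,12),(55,-62,12),(-35,-62,12)]
F=[(-25,-230,20),(45,-230,20),(45,-230,60),(-25,-230,60)]
out=[]
for n,(x,y) in (('top',(235,150)),('side',(235,150))):
    im=cv2.imread(f'pics/{n}0.png'); s=5
    cr=cv2.resize(im[y:y+120,x:x+160],None,fx=s,fy=s,interpolation=cv2.INTER_CUBIC)
    for Q,col in((G,(0,0,255)),(Wi,(0,255,0)),(B,(255,0,0)),(T,(255,0,255)),(F,(0,255,255))):
        q=(proj(C[n],W(p,Q))-[x,y]+.5)*s
        cv2.polylines(cr,[q.astype(int)],True,col,1)
    cv2.imwrite(f'pics/{n}1.png',cr)
E
```

```text
[5.34070872e+02 1.38212720e+02 1.42448226e-01] 8.161682155956415
top push_face [ 0.6 -0. ]
top pad_top [-2.3  2.2]
top window [1.1 1.1]
top pot [-0.9 -0.6]
side push_face [-0.3  0.6]
side pad_top [0.2 1.3]
side window [-0.7 -0.5]
side pot [ 32.2 -68.3]
side press [ 4.4 -0.2]
```

View pics/top1.png

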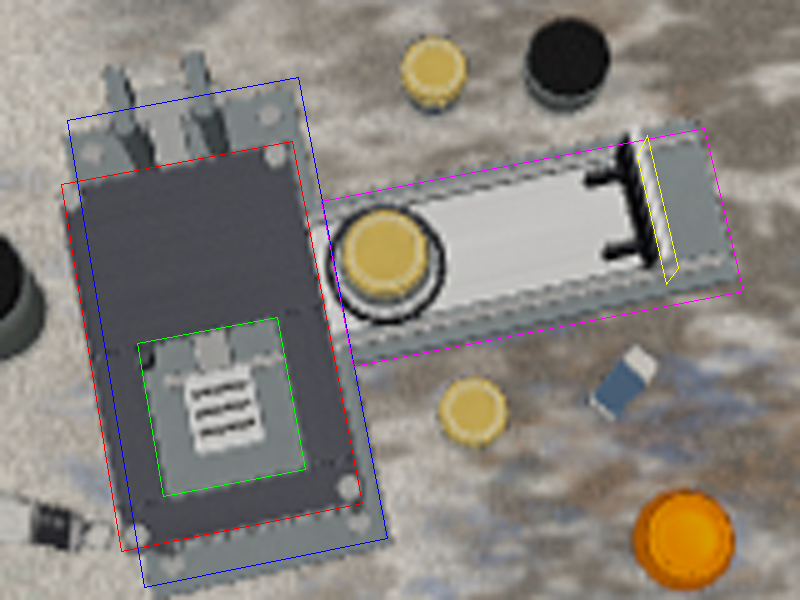

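View pics/side1.png

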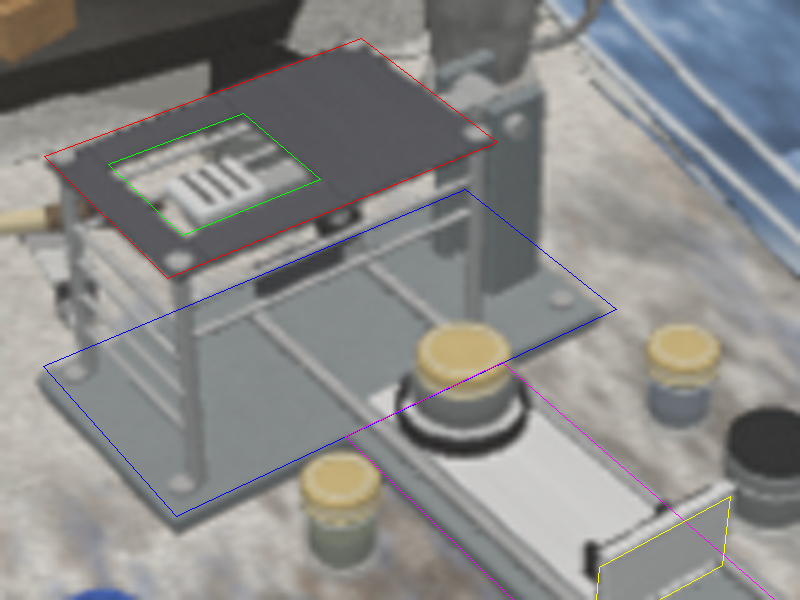

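The overlay matches both views to about 2–3 mm (end plate, window and guard). I'll work out the moves from here.

```bash
cat > go.py <<'E'
from fit import *
p=np.load('p.npy')
def go(pts,cur=None,yaw=None):
    s=sense(); R=Ro.from_euler('xyz',s['tcp_rot'],degrees=True); t=np.array(s['tool_pos'])
    print('t',s['time'],'tcp',t.round(1),'rot',np.round(s['tcp_rot'],2),'F',np.round(s['ft_force'],1),'gap',round(s['finger_gap'],1))
    d=W([0,0,p[2]],t-[p[0],p[1],0]); 
    print('press frame',Ro.from_euler('z',-p[2]).apply(t-[p[0],p[1],0]).round(1))
    Rt=Ro.from_euler('xyz',[180,0,np.degrees(p[2])+90],degrees=True)
    print('turn',((R.inv()*Rt).as_rotvec(degrees=True)/180).round(4))
    for X in pts:
        w=W(p,X)[0]; print(X,w.round(1),'dp',(R.inv().apply(w-t)/200).round(4))
E
python3 - <<'E'
from go import *
go([(10,-265,150),(10,-265,36)])
c=camera_params('wrist');R=Ro.from_euler('xyz',sense()['tcp_rot'],degrees=True)
print('wristcam in tool',R.inv().apply(ray(c,(320,200))[0]-sense()['tool_pos']).round())
E
```

```text
t 1.2 tcp [260.9 540.3 231.3] rot [-180.      0.    154.23] F [-1.5  0.5 -0.2] gap 85.3
press frame [-213.4  436.8  231.3]
turn [-0.      0.      0.3115]
(10, -265, 150) [ 581.6 -122.7  150. ] dp [-2.8856 -2.288   0.4065]
(10, -265, 36) [ 581.6 -122.7   36. ] dp [-2.8856 -2.288   0.9765]
wristcam in tool [  66.    0. -142.]
```

Request:
step_arm(
  targets=[
    {"dp":[-0.2,-0.16,0],"angular":[0,0,0.04],"fingers":1},
    {"dp":[-0.4,-0.32,0],"angular":[0,0,0.08],"fingers":1},
    {"dp":[-0.6,-0.48,0],"angular":[0,0,0.12],"fingers":1},
    {"dp":[-0.8,-0.64,0],"angular":[0,0,0.16],"fingers":1},
    {"dp":[-1,-0.8,0],"angular":[0,0,0.2],"fingers":1},
    {"dp":[-1,-0.8,0],"angular":[0,0,0.24],"fingers":1},
    {"dp":[-1,-0.8,0],"angular":[0,0,0.28],"fingers":1},
    {"dp":[-1,-0.8,0],"angular":[0,0,0.3115],"fingers":1},
  ],
  newtons=40,
)

```text
time: 2.2
tool_pos: [371.6, 309.0, 231.5]
tcp_rot: [180.0, -0.0, 97.9]
ft_force: [0.9, -0.4, -0.2]
finger_gap: -0.1
grip_force: 0.0
```

```bash
python3 -c "
from go import *
go([(10,-265,190)])"
```

```text
t 2.2 tcp [371.6 309.  231.5] rot [ 1.7998e+02 -1.0000e-02  9.7910e+01] F [ 0.9 -0.4 -0.2] gap -0.1
press frame [-136.6  192.2  231.5]
turn [ 0.0001 -0.     -0.0014]
(10, -265, 190) [ 581.6 -122.7  190. ] dp [-2.2826  0.743   0.2071]
```

Request:
step_arm(
  targets=[
    {"dp":[-0.2,0.08,0],"fingers":1},
    {"dp":[-0.4,0.16,0],"fingers":1},
    {"dp":[-0.6,0.24,0],"fingers":1},
    {"dp":[-0.8,0.32,0],"fingers":1},
    {"dp":[-1,0.4,0],"fingers":1},
    {"dp":[-1,0.4,0],"fingers":1},
    {"dp":[-1,0.4,0],"fingers":1},
    {"dp":[-1,0.4,0],"fingers":1},
  ],
)

```text
validation failed for argument at $.ta...
```

Request:
step_arm(
  targets=[
    {"dp":[-0.2,0.06,0],"fingers":1},
    {"dp":[-0.4,0.12,0],"fingers":1},
    {"dp":[-0.6,0.18,0],"fingers":1},
    {"dp":[-0.8,0.24,0],"fingers":1},
    {"dp":[-1,0.34,0],"fingers":1},
    {"dp":[-1,0.34,0],"fingers":1},
    {"dp":[-1,0.34,0],"fingers":1},
    {"dp":[-1,0.34,0],"fingers":1},
  ],
)

```text
validation failed for argument at $.ta...
```

Run:
```python
from go import *
go([(10,-265,150),(10,-265,36)])
im=snapshot('wrist');c=camera_params('wrist')
F=[(-25,-230,20),(45,-230,20),(45,-230,60),(-25,-230,60)]
T=[(-35,-270,19),(55,-270,19),(55,-62,19),(-35,-62,19)]
for d in pinpoint('wrist','push_face')[:2]: print(d, 'pred',proj(c,W(p,(10,-230,40))),'at z40',onz(c,d['at'],40), 'exp',W(p,(10,-230,40)))
for Q in (F,T): cv2.polylines(im,[proj(c,W(p,Q)).astype(int)],True,(0,0,255),1)
cv2.imwrite('pics/w1.png',im)
```

```text
t 2.2 tcp [371.6 309.  231.5] rot [ 1.7998e+02 -1.0000e-02  9.7910e+01] F [ 0.9 -0.4 -0.2] gap -0.1
press frame [-136.6  192.2  231.5]
turn [ 0.0001 -0.     -0.0014]
(10, -265, 150) [ 581.6 -122.7  150. ] dp [-2.2827  0.7429  0.4071]
(10, -265, 36) [ 581.6 -122.7   36. ] dp [-2.2828  0.7428  0.9771]
```

View pics/w1.png

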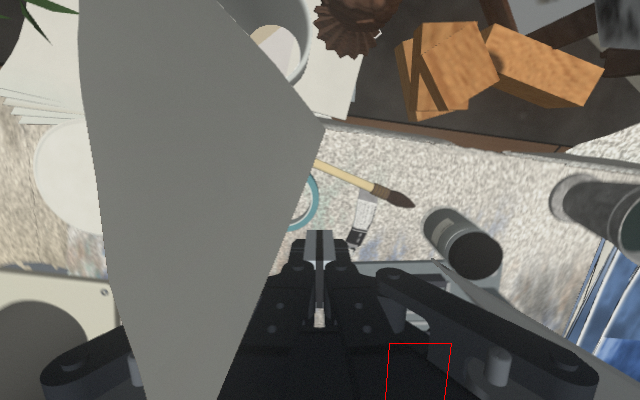

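The view was taken before the move: both calls were refused because `angular` was missing. It shows the shut fingers at about (318,240) and a hanging grey leaf close to the lens. I'll resend with `angular`.

Request:
step_arm(
  targets=[
    {"dp":[-0.2,0.08,0],"angular":[0,0,0],"fingers":1},
    {"dp":[-0.4,0.16,0],"angular":[0,0,0],"fingers":1},
    {"dp":[-0.6,0.24,0],"angular":[0,0,0],"fingers":1},
    {"dp":[-0.8,0.32,0],"angular":[0,0,0],"fingers":1},
    {"dp":[-1,0.4,0],"angular":[0,0,0],"fingers":1},
    {"dp":[-1,0.4,0],"angular":[0,0,0],"fingers":1},
    {"dp":[-1,0.4,0],"angular":[0,0,0],"fingers":1},
    {"dp":[-1,0.4,0],"angular":[0,0,0],"fingers":1},
  ],
)

```text
time: 3.3
tool_pos: [478.5, 123.7, 231.3]
tcp_rot: [-180.0, -0.0, 98.3]
ft_force: [0.5, 0.0, -0.1]
finger_gap: 0.1
grip_force: 0.0
```

Request:
step_arm(
  targets=[
    {"dp":[-0.2,0.06,0],"angular":[0,0,0],"fingers":1},
    {"dp":[-0.4,0.12,0],"angular":[0,0,0],"fingers":1},
    {"dp":[-0.6,0.18,0],"angular":[0,0,0],"fingers":1},
    {"dp":[-0.8,0.24,0],"angular":[0,0,0],"fingers":1},
    {"dp":[-1,0.34,0],"angular":[0,0,0],"fingers":1},
    {"dp":[-1,0.34,0],"angular":[0,0,0],"fingers":1},
    {"dp":[-1,0.34,0],"angular":[0,0,0],"fingers":1},
    {"dp":[-1,0.34,0],"angular":[0,0,0],"fingers":1},
  ],
)

```text
time: 4.3
tool_pos: [574.4, -64.3, 231.5]
tcp_rot: [180.0, -0.0, 98.3]
ft_force: [-0.3, 0.4, -0.3]
finger_gap: 0.2
grip_force: 0.0
```

Run:
```python
from go import *
go([(10,-265,150),(10,-265,36)])
im=snapshot('wrist');c=camera_params('wrist')
F=[(-25,-230,20),(45,-230,20),(45,-230,60),(-25,-230,60)]
T=[(-35,-270,19),(55,-270,19),(55,-62,19),(-35,-62,19)]
for d in pinpoint('wrist','push_face')[:2]: print(d, 'pred',proj(c,W(p,(10,-230,40))),'at z40',onz(c,d['at'],40), 'exp',W(p,(10,-230,40)))
for Q in (F,T): cv2.polylines(im,[proj(c,W(p,Q)).astype(int)],True,(0,0,255),1)
cv2.imwrite('pics/w2.png',im)
```

```text
t 4.3 tcp [574.4 -64.3 231.5] rot [ 1.7999e+02 -1.0000e-02  9.8260e+01] F [-0.3  0.4 -0.3] gap 0.2
press frame [  11.2 -206.2  231.5]
turn [ 0.     -0.0001  0.0006]
(10, -265, 150) [ 581.6 -122.7  150. ] dp [-0.2942 -0.0063  0.4072]
(10, -265, 36) [ 581.6 -122.7   36. ] dp [-0.2943 -0.0064  0.9772]
```

View pics/w2.png

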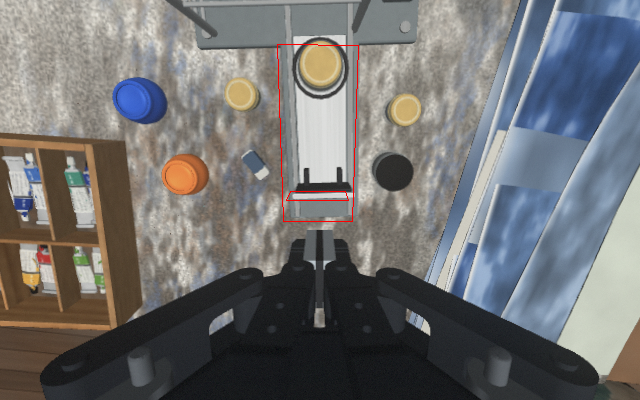

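The wrist view confirms it: the overlay sits on the end plate (287–350, ~195) and the track. Next is back and down.

Request:
step_arm(
  targets=[
    {"dp":[-0.15,0,0.1],"angular":[0,0,0],"fingers":1},
    {"dp":[-0.3,-0.006,0.2],"angular":[0,0,0],"fingers":1},
    {"dp":[-0.3,-0.006,0.4],"angular":[0,0,0],"fingers":1},
    {"dp":[-0.3,-0.006,0.6],"angular":[0,0,0],"fingers":1},
    {"dp":[-0.3,-0.006,0.8],"angular":[0,0,0],"fingers":1},
    {"dp":[-0.3,-0.006,0.97],"angular":[0,0,0],"fingers":1},
    {"dp":[-0.3,-0.006,0.97],"angular":[0,0,0],"fingers":1},
    {"dp":[-0.3,-0.006,0.97],"angular":[0,0,0],"fingers":1},
  ],
)

```text
time: 5.4
tool_pos: [582.9, -125.1, 39.0]
tcp_rot: [179.9, 0.0, 98.2]
ft_force: [0.2, -0.1, 0.3]
finger_gap: 0.1
grip_force: 0.0
```

Run:
```python
from go import *
go([(10,-242,36),(10,-152,36)])
```

```text
t 5.4 tcp [ 582.9 -125.1   39. ] rot [1.7991e+02 4.0000e-02 9.8190e+01] F [ 0.2 -0.1  0.3] gap 0.1
press frame [  11.  -267.6   39. ]
turn [0.0005 0.0002 0.0002]
(10, -242, 36) [578.3 -99.9  36. ] dp [ 0.1282 -0.0048  0.0148]
(10, -152, 36) [565.5 -10.8  36. ] dp [ 0.5782 -0.0046  0.0144]
```

Request:
step_arm(
  targets=[
    {"dp":[0.08,-0.002,0.015],"angular":[0,0,0],"fingers":1},
    {"dp":[0.13,-0.004,0.015],"angular":[0,0,0],"fingers":1},
    {"dp":[0.19,-0.004,0.015],"angular":[0,0,0],"fingers":1},
    {"dp":[0.25,-0.004,0.015],"angular":[0,0,0],"fingers":1},
    {"dp":[0.31,-0.004,0.015],"angular":[0,0,0],"fingers":1},
    {"dp":[0.37,-0.004,0.015],"angular":[0,0,0],"fingers":1},
    {"dp":[0.43,-0.004,0.015],"angular":[0,0,0],"fingers":1},
    {"dp":[0.48,-0.004,0.015],"angular":[0,0,0],"fingers":1},
  ],
)

```text
time: 6.4
tool_pos: [567.2, -29.4, 34.1]
tcp_rot: [-180.0, -0.0, 98.2]
ft_force: [-0.9, -2.0, 1.3]
finger_gap: -0.4
grip_force: 1.3
```

Request:
step_arm(
  targets=[
    {"dp":[0.02,0,0],"angular":[0,0,0],"fingers":1},
    {"dp":[0.03,0,0],"angular":[0,0,0],"fingers":1},
    {"dp":[0.04,0,0],"angular":[0,0,0],"fingers":1},
    {"dp":[0.05,0,0],"angular":[0,0,0],"fingers":1},
    {"dp":[0.06,0,0],"angular":[0,0,0],"fingers":1},
    {"dp":[0.07,0,0],"angular":[0,0,0],"fingers":1},
    {"dp":[0.08,0,0],"angular":[0,0,0],"fingers":1},
    {"dp":[0.08,0,0],"angular":[0,0,0],"fingers":1},
  ],
)

```text
time: 7.4
tool_pos: [565.5, -14.1, 34.4]
tcp_rot: [180.0, -0.0, 98.2]
ft_force: [0.6, -0.6, 0.3]
finger_gap: -0.5
grip_force: 0.1
```

Run:
```python
from go import *
go([(10,-152,36)])
```

```text
t 7.4 tcp [565.5 -14.1  34.4] rot [ 1.7997e+02 -2.0000e-02  9.8170e+01] F [ 0.6 -0.6  0.3] gap -0.5
press frame [   9.5 -155.2   34.4]
turn [ 0.0002 -0.0001  0.    ]
(10, -152, 36) [565.5 -10.8  36. ] dp [ 0.0161  0.0026 -0.0081]
```

Request:
step_arm(
  targets=[
    {"dp":[0.004,0,0],"angular":[0,0,0],"fingers":1},
    {"dp":[0.008,0,0],"angular":[0,0,0],"fingers":1},
    {"dp":[0.012,0,0],"angular":[0,0,0],"fingers":1},
    {"dp":[0.016,0,0],"angular":[0,0,0],"fingers":1},
    {"dp":[0.02,0,0],"angular":[0,0,0],"fingers":1},
    {"dp":[0.02,0,0],"angular":[0,0,0],"fingers":1},
    {"dp":[0.02,0,0],"angular":[0,0,0],"fingers":1},
    {"dp":[0.02,0,0],"angular":[0,0,0],"fingers":1},
  ],
)

```text
time: 8.4
tool_pos: [564.9, -10.4, 34.4]
tcp_rot: [180.0, -0.0, 98.2]
ft_force: [0.3, -1.2, -0.3]
finger_gap: -0.1
grip_force: 0.4
```

Run:
```python
from go import *
go([])
for n in('side','top'):
    snapshot(n);c=camera_params(n)
    for l,X in(('push_face',(10,-140,40)),('pot',(10,0,20))):
        for d in pinpoint(n,l)[:2]: print(n,l,round(d['conf'],2),np.round(d['at'],1),'home',proj(c,W(p,X))[0].round(1),'10mm short',proj(c,W(p,np.array(X)-[0,10,0]))[0].round(1))
```

```text
t 8.4 tcp [564.9 -10.4  34.4] rot [ 1.7998e+02 -1.0000e-02  9.8160e+01] F [ 0.3 -1.2 -0.3] gap -0.1
press frame [   9.4 -151.5   34.4]
turn [ 0.0001 -0.     -0.    ]
side push_face 0.65 [343.8 239.1] home [340.3 238.7] 10mm short [343.2 241.2]
side pot 0.81 [295.9 302.6] home [304.7 213. ] 10mm short [307.1 215.1]
side pot 0.74 [257.8 284.7] home [304.7 213. ] 10mm short [307.1 215.1]
top push_face 0.71 [332.1 199.2] home [331.5 198.3] 10mm short [335.4 197.5]
top pot 0.38 [281.3 212.9] home [278.2 210.1] 10mm short [282.  209.4]
```

Not yet against the stop; I'll push on slowly until the force rises.

Request:
step_arm(
  targets=[
    {"dp":[0.004,0,0],"angular":[0,0,0],"fingers":1},
    {"dp":[0.008,0,0],"angular":[0,0,0],"fingers":1},
    {"dp":[0.012,0,0],"angular":[0,0,0],"fingers":1},
    {"dp":[0.016,0,0],"angular":[0,0,0],"fingers":1},
    {"dp":[0.02,0,0],"angular":[0,0,0],"fingers":1},
    {"dp":[0.02,0,0],"angular":[0,0,0],"fingers":1},
    {"dp":[0.02,0,0],"angular":[0,0,0],"fingers":1},
    {"dp":[0.02,0,0],"angular":[0,0,0],"fingers":1},
  ],
)

```text
time: 9.7
tool_pos: [564.2, -7.2, 34.3]
tcp_rot: [-180.0, 0.1, 98.1]
ft_force: [0.5, -5.4, -0.0]
finger_gap: -0.2
grip_force: 2.8
```

Request:
step_arm(
  targets=[
    {"dp":[0.004,0,0],"angular":[0,0,0],"fingers":1},
    {"dp":[0.008,0,0],"angular":[0,0,0],"fingers":1},
    {"dp":[0.012,0,0],"angular":[0,0,0],"fingers":1},
    {"dp":[0.016,0,0],"angular":[0,0,0],"fingers":1},
    {"dp":[0.016,0,0],"angular":[0,0,0],"fingers":1},
    {"dp":[0.016,0,0],"angular":[0,0,0],"fingers":1},
    {"dp":[0.016,0,0],"angular":[0,0,0],"fingers":1},
    {"dp":[0.016,0,0],"angular":[0,0,0],"fingers":1},
  ],
)

```text
time: 10.7
tool_pos: [564.2, -7.1, 34.4]
tcp_rot: [180.0, 0.3, 98.1]
ft_force: [2.0, -18.9, -1.5]
finger_gap: -0.0
grip_force: 9.8
```

Firm stop at 19 N with no movement, so the shuttle is home. Backing off and rising.

Request:
step_arm(
  targets=[
    {"dp":[-0.06,0,0],"angular":[0,0,0],"fingers":1},
    {"dp":[-0.12,0,0],"angular":[0,0,0],"fingers":1},
    {"dp":[-0.12,0,-0.15],"angular":[0,0,0],"fingers":1},
    {"dp":[-0.12,0,-0.35],"angular":[0,0,0],"fingers":1},
    {"dp":[-0.12,0,-0.6],"angular":[0,0,0],"fingers":1},
    {"dp":[-0.12,0,-0.85],"angular":[0,0,0],"fingers":1},
    {"dp":[-0.12,0,-1],"angular":[0,0,0],"fingers":1},
    {"dp":[-0.12,0,-1],"angular":[0,0,0],"fingers":1},
  ],
)

```text
time: 11.7
tool_pos: [569.0, -27.3, 238.0]
tcp_rot: [179.7, 0.1, 98.2]
ft_force: [0.4, -0.2, -0.4]
finger_gap: 0.2
grip_force: 0.0
```

Run:
```python
from go import *
go([(-60,-60,234),(-60,0,234)])
```

```text
t 11.7 tcp [569.  -27.3 238. ] rot [1.7965e+02 7.0000e-02 9.8170e+01] F [ 0.4 -0.2 -0.4] gap 0.2
press frame [  11.1 -168.8  238. ]
turn [0.0019 0.0004 0.0001]
(-60, -60, 234) [483.2  70.3 234. ] dp [ 0.5442 -0.3554  0.0173]
(-60, 0, 234) [474.7 129.7 234. ] dp [ 0.8442 -0.3553  0.017 ]
```

Request:
step_arm(
  targets=[
    {"dp":[0.1,-0.09,0],"angular":[0,0,0],"fingers":1},
    {"dp":[0.2,-0.18,0],"angular":[0,0,0],"fingers":1},
    {"dp":[0.3,-0.27,0],"angular":[0,0,0],"fingers":1},
    {"dp":[0.39,-0.355,0],"angular":[0,0,0],"fingers":1},
    {"dp":[0.39,-0.355,0],"angular":[0,0,0],"fingers":1},
    {"dp":[0.39,-0.355,0],"angular":[0,0,0],"fingers":1},
    {"dp":[0.39,-0.355,0],"angular":[0,0,0],"fingers":1},
    {"dp":[0.39,-0.355,0],"angular":[0,0,0],"fingers":1},
  ],
)

```text
time: 12.7
tool_pos: [486.0, 39.6, 234.0]
tcp_rot: [-180.0, -0.0, 98.1]
ft_force: [-0.5, -0.2, -0.4]
finger_gap: -0.2
grip_force: 0.0
```

Run:
```python
from go import *
go([(-60,0,150)])
im=snapshot('wrist');c=camera_params('wrist')
G=[(-115,-54,135),(55,-54,135),(55,54,135),(-115,54,135)]
Wi=[(-95,-32,135),(-25,-32,135),(-25,32,135),(-95,32,135)]
Pd=[(-78,-16,129),(-42,-16,129),(-42,16,129),(-78,16,129)]
for l,z in(('window',135),('pad_top',129)):
  for d in pinpoint('wrist',l)[:1]:
    X=onz(c,d['at'],z);print(l,d['conf'],np.round(d['at'],1),'press',Ro.from_euler('z',-p[2]).apply(X-[p[0],p[1],0]).round(1))
cv2.imwrite('pics/w3raw.png',im)
for Q,k in ((G,(0,0,255)),(Wi,(0,255,0)),(Pd,(255,0,255))): cv2.polylines(im,[proj(c,W(p,Q)).astype(int)],True,k,1)
cv2.imwrite('pics/w3.png',im)
```

```text
t 12.7 tcp [486.   39.6 234. ] rot [-179.98   -0.     98.12] F [-0.5 -0.2 -0.4] gap -0.2
press frame [-61.5 -90.8 234. ]
turn [-0.0001 -0.     -0.0002]
(-60, 0, 150) [474.7 129.7 150. ] dp [0.4539 0.0076 0.4202]
pad_top 0.81 [321.1  84.5] press [-59.9   1.3 129. ]
```

View pics/w3.png

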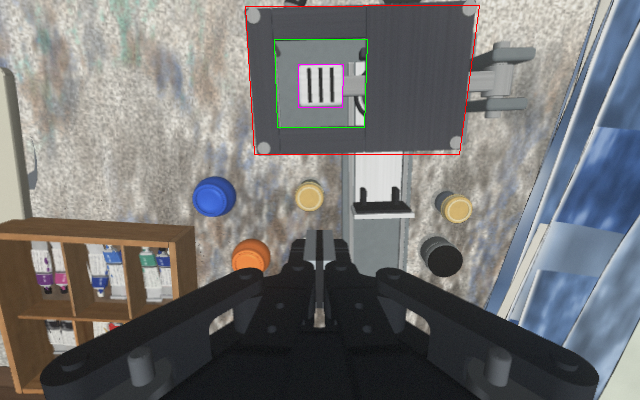

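The overlay sits exactly on the window (green, 275–367 × 39–127) and the pad (magenta, centre ~(321,85)). The end plate is at (383,210), well inside. Moving over the window.

Request:
step_arm(
  targets=[
    {"dp":[0.1,0.002,0],"angular":[0,0,0],"fingers":1},
    {"dp":[0.2,0.003,0],"angular":[0,0,0],"fingers":1},
    {"dp":[0.3,0.004,0],"angular":[0,0,0],"fingers":1},
    {"dp":[0.4,0.005,0],"angular":[0,0,0],"fingers":1},
    {"dp":[0.456,0.005,0.05],"angular":[0,0,0],"fingers":1},
    {"dp":[0.456,0.005,0.2],"angular":[0,0,0],"fingers":1},
    {"dp":[0.456,0.005,0.35],"angular":[0,0,0],"fingers":1},
    {"dp":[0.456,0.005,0.35],"angular":[0,0,0],"fingers":1},
  ],
)

```text
time: 13.85
tool_pos: [471.5, 129.9, 161.0]
tcp_rot: [-179.7, 0.0, 98.2]
ft_force: [0.2, 0.9, -0.2]
finger_gap: 0.2
grip_force: 0.0
```

Run:
```python
from go import *
go([(-61,.5,130),(-61,.5,104)])
```

```text
t 13.85 tcp [471.5 129.9 161. ] rot [-1.7965e+02  2.0000e-02  9.8150e+01] F [ 0.2  0.9 -0.2] gap 0.2
press frame [-63.1   0.6 161. ]
turn [-0.0019  0.0001 -0.0001]
(-61, 0.5, 130) [473.6 130.  130. ] dp [-0.0005  0.0113  0.1549]
(-61, 0.5, 104) [473.6 130.  104. ] dp [-0.0004  0.0121  0.2849]
```

Request:
step_arm(
  targets=[
    {"dp":[0,0.008,0.06],"angular":[0,0,0],"fingers":1},
    {"dp":[0,0.008,0.12],"angular":[0,0,0],"fingers":1},
    {"dp":[0,0.008,0.16],"angular":[0,0,0],"fingers":1},
    {"dp":[0,0.008,0.19],"angular":[0,0,0],"fingers":1},
    {"dp":[0,0.008,0.22],"angular":[0,0,0],"fingers":1},
    {"dp":[0,0.008,0.25],"angular":[0,0,0],"fingers":1},
    {"dp":[0,0.008,0.27],"angular":[0,0,0],"fingers":1},
    {"dp":[0,0.008,0.27],"angular":[0,0,0],"fingers":1},
  ],
)

```text
time: 14.85
tool_pos: [475.5, 130.7, 110.3]
tcp_rot: [180.0, -0.0, 98.2]
ft_force: [-1.8, 0.3, 3.1]
finger_gap: -0.1
grip_force: 1.7
```

Run:
```python
from go import *
go([(-61,.5,104)])
```

```text
t 14.85 tcp [475.5 130.7 110.3] rot [179.99  -0.    98.16] F [-1.8  0.3  3.1] gap -0.1
press frame [-59.1   0.9 110.3]
turn [ 0. -0. -0.]
(-61, 0.5, 104) [473.6 130.  104. ] dp [-0.0018 -0.0097  0.0317]
```

Contact, with the force rising to 3 N. Pressing on to the stop in millimetre steps.

Request:
step_arm(
  targets=[
    {"dp":[0,-0.005,0.006],"angular":[0,0,0],"fingers":1},
    {"dp":[0,-0.005,0.012],"angular":[0,0,0],"fingers":1},
    {"dp":[0,-0.005,0.018],"angular":[0,0,0],"fingers":1},
    {"dp":[0,-0.005,0.024],"angular":[0,0,0],"fingers":1},
    {"dp":[0,-0.005,0.03],"angular":[0,0,0],"fingers":1},
    {"dp":[0,-0.005,0.034],"angular":[0,0,0],"fingers":1},
    {"dp":[0,-0.005,0.034],"angular":[0,0,0],"fingers":1},
    {"dp":[0,-0.005,0.034],"angular":[0,0,0],"fingers":1},
  ],
)

```text
time: 15.85
tool_pos: [474.9, 130.6, 103.8]
tcp_rot: [179.9, -0.0, 98.2]
ft_force: [4.1, 0.4, 5.8]
finger_gap: 0.1
grip_force: 2.5
```

Request:
step_arm(
  targets=[
    {"dp":[0,0,0.004],"angular":[0,0,0],"fingers":1},
    {"dp":[0,0,0.008],"angular":[0,0,0],"fingers":1},
    {"dp":[0,0,0.01],"angular":[0,0,0],"fingers":1},
    {"dp":[0,0,0.01],"angular":[0,0,0],"fingers":1},
    {"dp":[0,0,0.01],"angular":[0,0,0],"fingers":1},
    {"dp":[0,0,0.01],"angular":[0,0,0],"fingers":1},
    {"dp":[0,0,0.01],"angular":[0,0,0],"fingers":1},
    {"dp":[0,0,0.01],"angular":[0,0,0],"fingers":1},
  ],
)

```text
time: 16.85
tool_pos: [475.0, 130.6, 102.1]
tcp_rot: [179.9, -0.0, 98.2]
ft_force: [2.5, 1.2, 6.8]
finger_gap: -0.1
grip_force: 3.1
```

Request:
step_arm(
  targets=[
    {"dp":[0,0,0.004],"angular":[0,0,0],"fingers":1},
    {"dp":[0,0,0.008],"angular":[0,0,0],"fingers":1},
    {"dp":[0,0,0.01],"angular":[0,0,0],"fingers":1},
    {"dp":[0,0,0.01],"angular":[0,0,0],"fingers":1},
    {"dp":[0,0,0.01],"angular":[0,0,0],"fingers":1},
    {"dp":[0,0,0.01],"angular":[0,0,0],"fingers":1},
    {"dp":[0,0,0.01],"angular":[0,0,0],"fingers":1},
    {"dp":[0,0,0.01],"angular":[0,0,0],"fingers":1},
  ],
)

```text
time: 17.85
tool_pos: [475.3, 130.6, 101.1]
tcp_rot: [179.9, 0.0, 98.2]
ft_force: [-1.4, -0.0, 14.3]
finger_gap: -0.0
grip_force: 7.3
```

Hard stop reached at 14 N. One last look before handing in.

Run:
```python
from go import *
im=snapshot('side');cv2.imwrite('pics/s9.png',cv2.resize(im[140:280,220:400],None,fx=4,fy=4,interpolation=cv2.INTER_CUBIC));go([])
```

```text
t 17.9 tcp [475.3 130.6 101.1] rot [179.88   0.    98.16] F [-1.6 -0.6 14.7] gap -0.2
press frame [-59.2   0.8 101.1]
turn [0.0007 0.     0.    ]
```

View pics/s9.png

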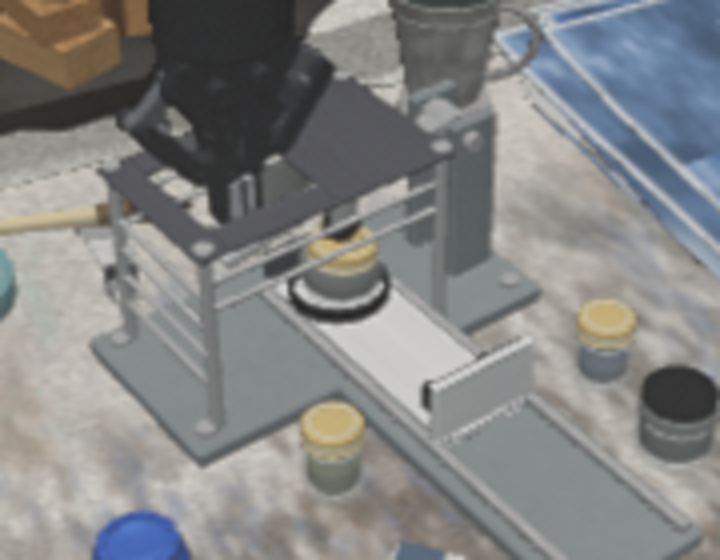

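The picture shows the pot upright in its nest at (340,265) with the ram's foot on its lid, the fingers through the window at (235,195) holding the pad down, and the jars where they were.

```bash
python3 -c "
from bench import *
print(hand_in())"
```

```text
the job is handed in; nothing more can be done
None
```

The job is handed in at about 18 s of the 40 s allowed: the shuttle was pushed to its stop (19 N, no further travel), the lever pad is held at its stop with about 14 N, and the ram is on the pot's lid; `hand_in()` gave no verdict.

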